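Hold the lid lock of the TV cabinet turned

ROBOT

A 6-joint arm with a two-finger parallel gripper is mounted at the origin on the work surface. World frame = base frame: x ahead of the robot, y to its left, z up, the work surface at z = 0. Lengths are in m, angles in degrees, forces in N, time in s.
With the tool pointing down it reaches from about 0.3 to 0.75 m from the base axis. Payload 8.5 kg.
Tool frame: the origin (TCP) lies at the centre of the arm's flange, where the gripper is bolted on; the fingertips stand 173 mm ahead of it and the grasp point (between the pads) lies env.pinch_z ahead of it (env.pinch_z is the distance from the TCP to the grasp point, in m); z points along the fingers, y is the line along which they close (so a half turn about z gives the same grasp; the last joint's range is limited). The gripper opens to 85 mm and grips with 20 to 120 N. Pads are 22 mm wide; open, the fingers measure 114 mm over their backs; the gripper's body (76 mm by 85 mm) begins 54 mm behind the grasp point. The pads swing forward as they close: fully open they stand 13 mm farther back than shut.
Start: joints at [55.388, 21.807, 74.336, -0, 83.858, -12.336], TCP at [0.208, 0.509, 0.405] pointing down, gripper open.
Joint ranges: [-178.18, 178.18], [-50.72, 133.34], [12.68, 142.11], [-81.47, 261.47], [9.98, 163.14], [-165.26, 165.26]. Speed limits (degrees/s): [136.94, 136.94, 180, 180, 180, 180].

INTERFACE

Orientations are given as a 3x3 rotation matrix whose columns are the frame's x, y, z axes.
In Python, from rig import env, get_image, job, spotter gives the robot as it stands. The module is installed in compiled form; this text tells all that it offers.
- The arm moves only by the shell command python3 -m creep 'ROWS' [FORCE]. ROWS is text: rows parted by semicolons, each of 7 numbers parted by spaces: the turn, a rotation vector about the tool's x, y, z in units of 8 degrees (1.0 is 8 degrees), then the shift along the tool's x, y, z in units of 30 mm (1.0 is 30 mm), then the finger opening in mm, from 0 to 85.4. A call has 1 to 12 rows; each row is the pose to reach, as a shift and turn from the pose commanded when the call began, along the tool's axes at that moment; what a row does not reach only later rows make up. A row lasts 1/10 s, in which the tool goes at most 50 mm and 8.59 degrees, less where a joint would pass 70% of its speed; a pose out of reach is approached as far as the arm can. A call with a gripper value outside its range is refused whole. The fingers move at their own pace and stop on an object; FORCE is the grip in N (left out, the last holds). Time passes only in rows, so rows that repeat a pose let the fingers close. It gives the time, the measured TCP pose, the force, the opening and the grip force at its end, in the units of the state.
- env.observe(): the state, without advancing time (a new reading comes with each control period).
- get_image(name): name is "scene" or "top" or "wrist"; returns a dict with "image" (420x560x3 uint8, blue, green, red), "depth" (420x560 float32, m along the optical axis (not along the pixel's ray), 0 where there is no reading), "intrinsics" (3x3 intrinsics, pixels), "D" ([k1, k2, p1, p2, k3] as OpenCV has them; the pictures are not rectified), "view" (4x4, takes a point from world to camera coordinates). Camera axes: x right, y up, looking along -z (the intrinsics and any distortion apply to the point x, -y, -z); pixel columns grow to the right and rows downward; lengths in m; the calibration is good to about 2 mm. A picture is of the moment at which its call begins.
- job.close_job(): hands the job in; it is judged then, once.
Trained networks look in a picture, given as the dict that the camera call returned (one of the last four; its "shot" number tells which), for a name from the list of things; names that differ only in an ending like _2 or _b are one class to them, and where a whole thing is asked for, a point or a joint stands for the part that bears it (a point fixed in the world has none). Each returns a list of dicts, best first, with "p" (0 to 1); they miss things now and then, are a little off and sometimes report something else, mostly with a low value. They report only what shows in the picture. A call takes as long as a camera call.
- spotter.boxes_of(label, picture): "xy" ([column, row] in pixels, amid what is visible of it).
The state is a dict: "time_s": time; "q": joint angles; "qvel": joint speeds; "joint_efforts": joint torques, N m; "position": TCP position; "tool_rot": TCP orientation; "ft_force": force on the tool from outside, world axes, zero at the start; "wrist_torque": the same for the moment, N m; "grip_width": finger opening in m; "gripper_force": force on a finger pad.
Only numpy, scipy, OpenCV 4.12 (cv2) and the standard library are available. Lean on these libraries where they do the work, as an engineer would, in place of code of your own. Each camera call takes 0.05 s, during which the arm holds its last target. There are 200 camera calls.

TASK

The two lift-up lids of the TV cabinet share one key, which is standing in the lock of one of them. Pull it straight out, put it in the other, empty lock, work it past the sticky pins until it is fully home without ramming it, and turn it a quarter turn clockwise to its stop. Finish while still gripping the key and holding it turned against the return spring, so that I can lift the lid; leave the bell, the elephant and the remote control where they are.

Things in the scene. Friction and masses are not known exactly. Their poses are not given: they have to be found in the camera images.
- cabinet: Low cream TV cabinet, 360 deep (its x) x 700 wide (its y) x 225 mm high, fixed; origin under its centre on the work surface; the front with its open door faces its +x, away from the robot. In the flat top are two lids (hinged at -x, they stay shut), each with the same steel lock, at x = 115, y = +150 and -150 mm; which one holds the key varies.
- lock_mouth (a point): The EMPTY lock: centre of the plug's round face (26 mm wide, in a rosette of 35 mm), 4 mm above the lid. z up. The keyway is a slot 11.2 mm along this frame's x by 4.0 mm along y, 32 mm deep, mouth chamfered 2 mm all round. The frame does not turn with the plug. Spring pins 15 and 22 mm down pinch the blade: the push needed is 8 to 15 N.
- plug (a joint): Turn of the empty lock's plug, rad: 0 at rest (slot along the lock's x), growing clockwise seen from above, stop at 1.57; latch clear from 1.25. Blocked (beyond about 0.35) until the key is fully home. The key turns 0.1 to 0.2 rad ahead of it (play). A spring turns it back: 0.03 N m at 0, 0.11 N m at the stop, friction 0.02 N m.
- parked_mouth (a point): The lock in which the key stands at the start: centre of its plug's face, same shape and axes as the other. It has no pinching pins and its plug does not turn: the key lifts straight out.
- key_head (a point): Centre of the key's black plastic head, 30 mm (key's x) x 9 mm thick (y) x 36 mm (z), gripped across the 9 mm. Below it a neck of 20 x 9 x 8 mm ends in the flat shoulder, 26 mm below this point, which rests on the plug's face when the key is fully home. Key's z points from blade to head, up at the start. Half a turn about z makes no difference.
- key_tip (a point): Tip of the key's steel blade, 56 mm below the head's centre, same axes; 30 mm below the lock's face when fully home. From the shoulder the blade is a stem of 3 x 3 mm for 11 mm, then 10 mm wide (along x) x 3 mm, tapering over the last 5 mm to 2.4 x 1.6 mm.
- key: The whole key, about 25 g; origin in the middle of its shoulder, 26 mm below the head's centre, same axes.
- bell_center (a point): Steel hand bell standing on the cabinet's middle strip between the lids, 56 mm wide, 75 mm tall, centre half-way up. Leave alone.
- elephant_center (a point): White ceramic elephant on the cabinet's rear ledge (robot's side), about 100 x 45 x 66 mm, centre half-way up. Leave alone.
- remote_center (a point): Black TV remote control lying on the rear ledge, 150 x 42 x 16 mm, at its centre. Leave alone.

How it is judged:
By the outcome, as a careful person would: the job done as asked, in the order asked, and still so for the second after the job is handed in, while the arm keeps its last pose, push and grip.
It also fails if it takes over 51 s, if anything falls off the work surface, if the arm or the gripper's body presses on something with over 40 N, if the wrist force passes 120 N, or if a joint passes its speed limit or range.

## Working session

There is one attempt and no reset: what is moved stays moved. The work goes in short steps, Python scripts to look and compute and a shell command to move; the robot and the scene stay as the last step left them, time stands still between calls to the robot, and variables do not carry over. Pictures are saved under pics/ and viewed, at most 10 in all, crops included, and the job is handed in when it is done.

```bash
mkdir -p pics
cat > h.py <<'E'
import numpy as np, cv2
from rig import env, get_image, job, spotter
def world(p,uv,depth=None,z=None):
    K=np.array(p["intrinsics"]);D=np.array(p["D"],float);V=np.array(p["view"])
    u=cv2.undistortPoints(np.array([[uv]],float),K,D)[0,0]
    d=np.array([u[0],-u[1],-1.0]);R=V[:3,:3].T;c=-R@V[:3,3];r=R@d
    s=depth if depth is not None else (z-c[2])/r[2]
    return c+s*r
def cloud(p):
    K=np.array(p["intrinsics"]);D=np.array(p["D"],float);V=np.array(p["view"])
    h,w=p["depth"].shape
    g=np.stack(np.meshgrid(np.arange(w),np.arange(h)),-1).reshape(-1,1,2).astype(float)
    u=cv2.undistortPoints(g,K,D)[:,0]
    d=np.c_[u[:,0],-u[:,1],-np.ones(len(u))]*p["depth"].reshape(-1,1)
    return ((d-V[:3,3])@V[:3,:3]).reshape(h,w,3)
def proj(p,X):
    V=np.array(p["view"]);x=V[:3,:3]@np.array(X)+V[:3,3]
    return cv2.projectPoints(np.array([[x[0],-x[1],-x[2]]]),np.zeros(3),np.zeros(3),np.array(p["intrinsics"]),np.array(p["D"],float))[0].ravel()
def tool(dw): # world shift -> rows units
    return np.array(env.observe()["tool_rot"]).T@np.array(dw)/0.03
E
python3 - <<'E'
from h import *
np.set_printoptions(precision=4,suppress=True)
print(env.pinch_z); s=env.observe(); print(s)
for n in("top","scene","wrist"):
    p=get_image(n); cv2.imwrite(f"pics/{n}0.png",p["image"]); C=cloud(p)
    print(n,"cam",-np.array(p["view"])[:3,:3].T@np.array(p["view"])[:3,3])
    for l in("cabinet","lock_mouth","parked_mouth","key_head","key_tip","key","bell_center","elephant_center","remote_center"):
        for b in spotter.boxes_of(l,p)[:2]:
            c,r=map(int,b["xy"]); print(l,b["xy"],round(b["p"],2),C[min(r,419),min(c,559)])
E
```

```text
0.1547
{'time_s': 0.0, 'q': array([ 55.3875,  21.8407,  74.3845,   0.0004,  83.8581, -12.336 ]), 'qvel': array([ 0.0604,  0.1043, -0.0447,  0.0133,  0.0456, -0.0137]), 'joint_efforts': array([  0.0015, -44.8462, -23.1274,  -0.0001,   0.0048,  -0.    ]), 'position': array([0.2085, 0.5089, 0.4041]), 'tool_rot': array([[-0.9254,  0.3791, -0.0008],
       [ 0.3791,  0.9254, -0.0012],
       [ 0.0003, -0.0014, -1.    ]]), 'ft_force': array([-0.2534,  0.4343,  0.4215]), 'wrist_torque': array([-0.0347, -0.0198, -0.0029]), 'gripper_force': 0.0, 'grip_width': 0.0852083875359576}
top cam [0.2762 0.0466 1.1701]
cabinet [319.5, 206.0] 0.71 [ 0.4927 -0.0198  0.2309]
lock_mouth [392.4, 149.0] 0.58 [ 0.6152 -0.1591  0.2149]
parked_mouth [237.7, 129.4] 0.57 [0.6284 0.1385 0.2547]
key [233.8, 122.5] 0.69 [0.6361 0.1452 0.2695]
bell_center [311.7, 194.2] 0.76 [ 0.5061 -0.0025  0.266 ]
bell_center [392.4, 149.1] 0.49 [ 0.6152 -0.1591  0.2149]
elephant_center [172.8, 241.9] 0.73 [0.4085 0.2357 0.2823]
remote_center [376.5, 270.4] 0.55 [ 0.3776 -0.1234  0.2413]
scene cam [0.9207 0.4138 0.8422]
cabinet [271.2, 235.8] 0.65 [0.5862 0.0911 0.2248]
lock_mouth [177.9, 182.8] 0.7 [ 0.6089 -0.1631  0.2253]
parked_mouth [274.1, 269.4] 0.7 [0.643  0.1484 0.2298]
parked_mouth [384.5, 209.4] 0.18 [0.4438 0.245  0.2889]
key_head [271.8, 256.6] 0.72 [0.6447 0.1446 0.27  ]
key_head [382.1, 207.7] 0.68 [0.4423 0.2398 0.2893]
key_tip [270.5, 258.9] 0.52 [0.6469 0.144  0.2656]
key [273.7, 260.0] 0.67 [0.6394 0.1437 0.2503]
key [273.7, 268.8] 0.49 [0.6419 0.145  0.2282]
bell_center [257.0, 187.8] 0.93 [0.5274 0.0025 0.2536]
elephant_center [384.2, 206.8] 0.85 [0.4396 0.242  0.2913]
remote_center [257.6, 188.6] 0.36 [0.5277 0.0025 0.2509]
wrist cam [0.1443 0.5351 0.3741]
key_tip [112.2, 387.3] 0.68 [0.3573 0.225  0.0766]
```

View pics/top0.png

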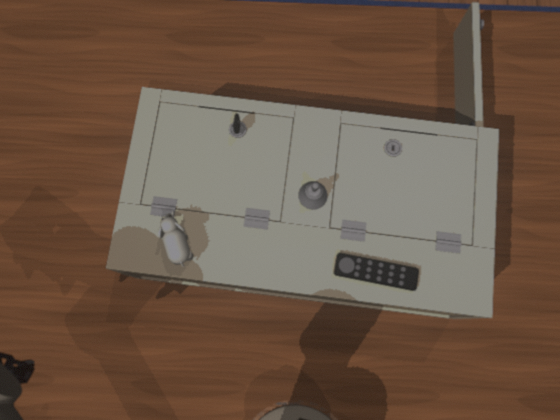

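View pics/scene0.png

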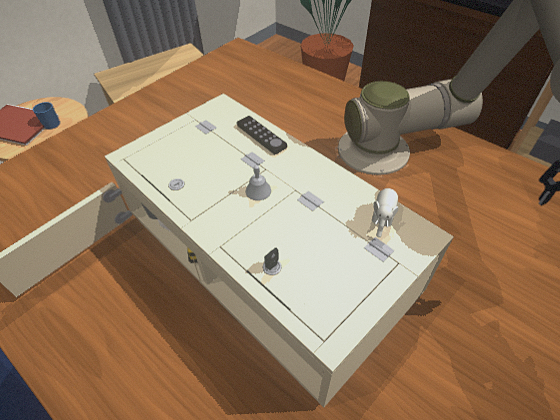

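The key stands in the +y lock (top image 237,125) and the empty lock is at (393,148). The bell is at (313,194), the elephant at (175,240) and the remote at (376,271).

Run:
```python
from h import *
np.set_printoptions(precision=4,suppress=True)
for n in ("top","scene"):
    p=get_image(n);C=cloud(p)
    m=(abs(C[...,2]-.225)<.012)&(p["depth"]>0)&(C[...,0]>.25)&(C[...,0]<.75)&(abs(C[...,1])<.45)
    m=cv2.morphologyEx(m.astype(np.uint8),cv2.MORPH_OPEN,np.ones((5,5)))
    k,lab,st,_=cv2.connectedComponentsWithStats(m); i=1+st[1:,4].argmax(); q=C[lab==i]
    print(n,len(q),np.median(q[:,2]),cv2.minAreaRect(q[:,:2].astype(np.float32)))
    for l in("lock_mouth","parked_mouth"):
        b=spotter.boxes_of(l,p)[0]; print(l,world(p,b["xy"],z=.229))
    hd=(C[...,2]>.245)&(C[...,2]<.285)&(abs(C[...,0]-.637)<.05)&(abs(C[...,1]-.142)<.05)
    q=C[hd];print("head",len(q),q.mean(0),q.min(0),q.max(0))
```

```text
top 65673 0.22443882370715876 ((0.5133340954780579, 0.0006231069564819336), (0.7027091979980469, 0.36188268661499023), 85.18177795410156)
lock_mouth [ 0.6098 -0.1507  0.229 ]
parked_mouth [0.6318 0.1394 0.229 ]
head 111 [0.6364 0.1403 0.2663] [0.6239 0.1357 0.2452] [0.6555 0.1455 0.2747]
scene 42570 0.22539468605968505 ((0.512772798538208, -0.0005747377872467041), (0.7024351954460144, 0.3621334731578827), 85.27243041992188)
lock_mouth [ 0.6117 -0.1632  0.229 ]
parked_mouth [0.6398 0.1442 0.229 ]
head 181 [0.6423 0.1421 0.2634] [0.6251 0.1346 0.2454] [0.655  0.1456 0.275 ]
```

```bash
python3 -m creep '0 0 0 0 0 -1.2 40; 0 0 0 0 0 -2.5 40;0 0 0 0 0 -3.3 40'
```

```text
time_s: 2.1
position: [0.2082, 0.5087, 0.5066]
tool_rot: [[-0.925, 0.379, 0.002], [0.379, 0.925, 0.003], [-0.001, 0.003, -1.0]]
ft_force: [0.4, 0.2, -1.2]
grip_width: 0.0439
gripper_force: 0.0
```

```bash
python3 -m creep '0 0 -0.2 -1.5 -0.5 0 40;0 0 -0.4 -3 -1 0 40;0 0 -0.6 -4.5 -1.5 0 40;0 0 -0.8 -6 -2 0 40;0 0 -1 -7.5 -2.5 0 40;0 0 -1.2 -9 -3 0 40;0 0 -1.4 -10.5 -3.5 0 40;0 0 -1.6 -12 -4 0 40;0 0 -1.8 -13.5 -4.5 0 40;0 0 -2 -15 -5 0 40;0 0 -2.19 -16.5 -5.5 0 40;0 0 -2.19 -17.98 -5.92 0 40' && python3 -m creep '0 0 0 0 0 0 40;0 0 0 0 0 0 40'
python3 - <<'E'
from h import *
np.set_printoptions(precision=4,suppress=True)
p=get_image("wrist");cv2.imwrite("pics/w1.png",p["image"]);C=cloud(p)
print(env.observe()["position"],env.observe()["tool_rot"])
for l in("parked_mouth","key_head","key"):
    for b in spotter.boxes_of(l,p)[:1]: print(l,b["xy"],b["p"])
for X in ([.640,.140,.273],[.640,.140,.229]): print(proj(p,X))
hd=(C[...,2]>.245)&(C[...,2]<.285)&(abs(C[...,0]-.637)<.04)&(abs(C[...,1]-.142)<.04)
q=C[hd];print("head",len(q),q.mean(0),q.min(0),q.max(0))
t=q[q[:,2]>.265];print("rect",cv2.minAreaRect(t[:,:2].astype(np.float32)) if len(t) else 0)
E
```

```text
time_s: 3.3
position: [0.6415, 0.1384, 0.5038]
tool_rot: [[-0.997, 0.083, 0.0], [0.083, 0.997, 0.0], [-0.0, 0.0, -1.0]]
ft_force: [-0.2, 0.9, 0.6]
grip_width: 0.0397
gripper_force: 0.0
time_s: 3.5
position: [0.6409, 0.1395, 0.5029]
tool_rot: [[-0.996, 0.084, -0.001], [0.084, 0.996, 0.0], [0.001, 0.0, -1.0]]
ft_force: [0.2, 0.8, 0.4]
grip_width: 0.04
gripper_force: 0.0
[0.6401 0.1404 0.5036] [[-0.9966  0.0829 -0.0004]
 [ 0.0829  0.9966  0.0002]
 [ 0.0004  0.0002 -1.    ]]
parked_mouth [274.8, 204.6] 0.95
key_head [278.9, 216.4] 0.83
key [278.0, 219.9] 0.73
[278.4758 225.8199]
[278.3497 208.5813]
head 582 [0.6363 0.1408 0.2696] [0.6245 0.1352 0.2458] [0.6534 0.146  0.2746]
rect ((0.6390689611434937, 0.14079836010932922), (0.009166347794234753, 0.029023457318544388), 85.03629302978516)
```

View pics/w1.png

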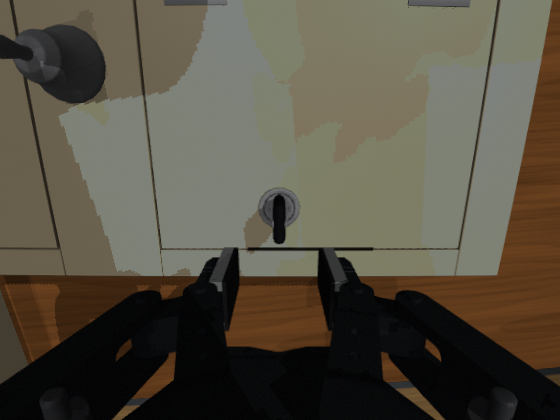

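The key head sits centred between the open fingers (279,216), with no yaw or position error worth correcting. Descend and grip.

```bash
python3 -m creep '0 0 0 0 0.02 1 40;0 0 0 0 0.02 2 40;0 0 0 0 0.02 2.6 40;0 0 0 0 0.02 2.95 40;0 0 0 0 0.02 2.95 40;0 0 0 0 0.02 2.95 12;0 0 0 0 0.02 2.95 3;0 0 0 0 0.02 2.95 3;0 0 0 0 0.02 2.95 3;0 0 0 0 0.02 2.95 3;0 0 0 0 0.02 2.95 3;0 0 0 0 0.02 2.95 3' 70
```

```text
time_s: 4.9
position: [0.6402, 0.1407, 0.4167]
tool_rot: [[-0.997, 0.083, 0.003], [0.083, 0.997, 0.0], [-0.003, 0.0, -1.0]]
ft_force: [-1.1, -0.3, 7.2]
grip_width: 0.0077
gripper_force: 69.7
```

```bash
python3 -m creep '0 0 0 0 0 -0.1 3;0 0 0 0 0 -0.3 3;0 0 0 0 0 -0.6 3;0 0 0 0 0 -0.9 3;0 0 0 0 0 -1.2 3;0 0 0 0 0 -1.6 3;0 0 0 0 0 -2 3;0 0 0 0 0 -2 3'
python3 - <<'E'
from h import *
np.set_printoptions(precision=4,suppress=True)
p=get_image("wrist");cv2.imwrite("pics/w2.png",p["image"])
s=env.observe();print(s["position"],s["tool_rot"])
R=np.array(s["tool_rot"]);g=s["position"]+R[:,2]*env.pinch_z;print(g)
for n in("wrist","scene"):
    p=get_image(n);cv2.imwrite(f"pics/{n}2.png",p["image"])
    for l in("key_tip","key_head","parked_mouth","lock_mouth"):
        for b in spotter.boxes_of(l,p)[:1]: print(n,l,b["xy"],b["p"])
    print([proj(p,g+R[:,2]*d) for d in(0,.028,.058)])
p=get_image("scene");c=proj(p,g).astype(int)
cv2.imwrite("pics/s2c.png",cv2.resize(p["image"][c[1]-60:c[1]+90,c[0]-100:c[0]+100],None,fx=4,fy=4))
E
```

```text
time_s: 5.7
position: [0.6401, 0.1408, 0.4775]
tool_rot: [[-0.997, 0.083, 0.004], [0.083, 0.997, 0.0], [-0.004, 0.0, -1.0]]
ft_force: [-0.3, 0.4, 0.1]
grip_width: 0.0079
gripper_force: 68.9
[0.6402 0.1407 0.4762] [[-0.9966  0.0829  0.0019]
 [ 0.0829  0.9966  0.0001]
 [-0.0019  0.0002 -1.    ]]
[0.6405 0.1407 0.3215]
wrist key_head [278.1, 271.3] 0.96
wrist parked_mouth [277.5, 214.2] 0.98
wrist lock_mouth [276.1, 273.3] 0.2
[array([277.8449, 281.1875]), array([277.8273, 255.377 ]), array([277.8139, 235.634 ])]
scene key_tip [269.2, 248.2] 0.51
scene key_head [265.9, 246.0] 0.57
scene parked_mouth [273.0, 265.3] 0.49
scene lock_mouth [175.8, 183.3] 0.41
[array([269.7998, 235.4707]), array([270.403 , 245.4132]), array([271.0081, 255.3864])]
```

View pics/s2c.png

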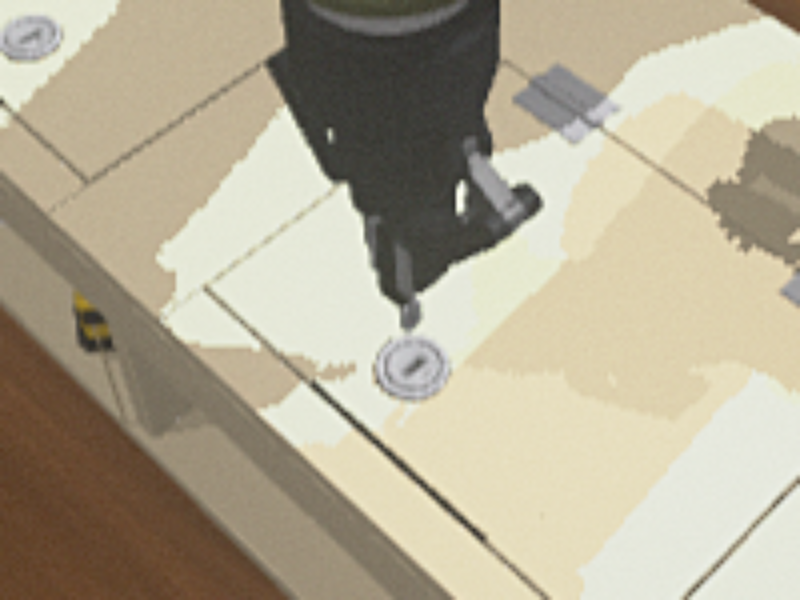

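View pics/w2.png

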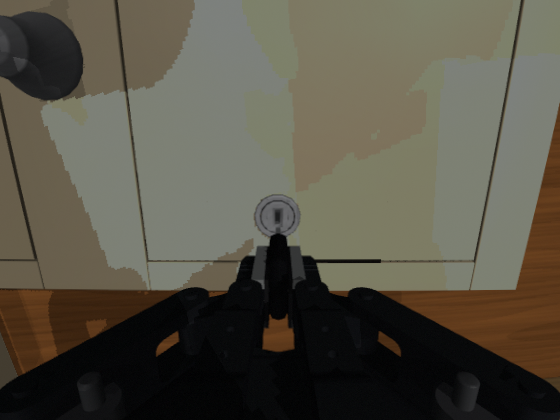

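The key is out: its steel tip shows below the fingers (scene crop 410,315), over the now empty parked lock (410,365). The wrist image has the key aligned over the slot (278,214). Carry it 300 mm along −y to the other lock.

```bash
python3 -m creep '0 0 0 0 -0.6 0 3;0 0 0 0 -1.8 0 3;0 0 0 0 -3.2 0 3;0 0 0 0 -4.6 0 3;0 0 0 0 -6 0 3;0 0 0 0 -7.4 0 3;0 0 0 0 -8.6 0 3;0 0 0 0 -9.6 0 3;0 0 0 0 -10 0 3;0 0 0 0 -10 0 3;0 0 0 0 -10 0 3'
python3 - <<'E'
from h import *
np.set_printoptions(precision=4,suppress=True)
r=cv2.imread("pics/wrist2.png");p=get_image("wrist");cv2.imwrite("pics/w3.png",p["image"])
s=env.observe();print(s["position"],s["tool_rot"])
for l in("lock_mouth","parked_mouth","key_head"):
    for b in spotter.boxes_of(l,p)[:1]: print(l,b["xy"],b["p"],world(p,b["xy"],z=.229))
# same lock template, from the parked picture (head centred over it there)
g=lambda i:cv2.cvtColor(i,cv2.COLOR_BGR2GRAY)
T=g(r)[190:236,252:304];M=cv2.matchTemplate(g(p["image"]),T,cv2.TM_CCOEFF_NORMED)
sub=M[150:230,212:292];j=np.unravel_index(sub.argmax(),sub.shape);print("template shift (col,row)",j[1]+212-252,j[0]+150-190,sub.max())
cv2.imwrite("pics/cmp3.png",np.hstack([cv2.resize(i[170:300,228:328],None,fx=4,fy=4) for i in(r,p["image"])]))
E
```

```text
time_s: 7.4
position: [0.6154, -0.1577, 0.4753]
tool_rot: [[-0.997, 0.083, 0.0], [0.083, 0.997, 0.0], [-0.0, 0.0, -1.0]]
ft_force: [-0.3, 0.5, 0.0]
grip_width: 0.0081
gripper_force: 68.9
[ 0.6155 -0.1572  0.4754] [[-0.9967  0.0817  0.0002]
 [ 0.0817  0.9967  0.0002]
 [-0.0002  0.0002 -1.    ]]
lock_mouth [277.3, 214.1] 0.94 [ 0.6113 -0.1576  0.229 ]
key_head [275.3, 271.8] 0.97 [ 0.6582 -0.1631  0.229 ]
template shift (col,row) -1 0 0.7191347
```

View pics/cmp3.png

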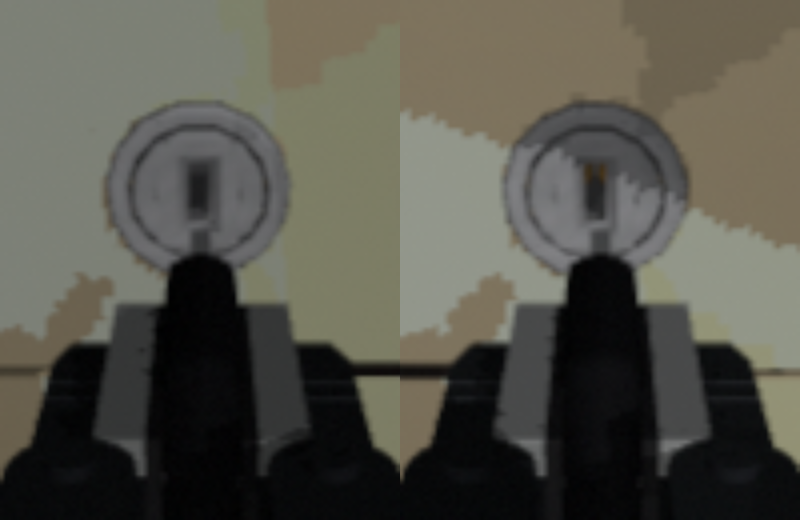

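The lock sits about half a pixel (~0.5 mm) left of its place in the reference view, at the same row. I'll correct −y slightly and go down gently while watching the force.

```bash
python3 -m creep '0 0 0 0 -0.02 0.2 3;0 0 0 0 -0.02 0.5 3;0 0 0 0 -0.02 0.8 3;0 0 0 0 -0.02 0.95 3;0 0 0 0 -0.02 1.05 3;0 0 0 0 -0.02 1.15 3;0 0 0 0 -0.02 1.2 3;0 0 0 0 -0.02 1.2 3'
```

```text
time_s: 8.4
position: [0.6154, -0.1589, 0.4392]
tool_rot: [[-0.997, 0.083, -0.0], [0.083, 0.997, 0.0], [0.0, 0.0, -1.0]]
ft_force: [0.1, -0.3, -0.1]
grip_width: 0.0079
gripper_force: 68.9
```

```bash
python3 -m creep '0 0 0 0 0 0.06 3;0 0 0 0 0 0.12 3;0 0 0 0 0 0.18 3;0 0 0 0 0 0.24 3;0 0 0 0 0 0.28 3;0 0 0 0 0 0.32 3;0 0 0 0 0 0.36 3;0 0 0 0 0 0.4 3;0 0 0 0 0 0.4 3'
```

```text
time_s: 9.3
position: [0.6155, -0.1588, 0.4275]
tool_rot: [[-0.997, 0.083, 0.001], [0.083, 0.997, -0.0], [-0.001, -0.0, -1.0]]
ft_force: [1.5, 0.1, 3.0]
grip_width: 0.0075
gripper_force: 69.4
```

```bash
python3 -m creep '0 0 0 0 0 0.03 3;0 0 0 0 0 0.06 3;0 0 0 0 0 0.09 3;0 0 0 0 0 0.12 3;0 0 0 0 0 0.15 3;0 0 0 0 0 0.18 3;0 0 0 0 0 0.2 3;0 0 0 0 0 0.2 3'
```

```text
time_s: 10.1
position: [0.6155, -0.1588, 0.4215]
tool_rot: [[-0.997, 0.083, 0.001], [0.083, 0.997, -0.0], [-0.001, -0.0, -1.0]]
ft_force: [1.1, 0.3, 4.0]
grip_width: 0.0077
gripper_force: 69.5
```

```bash
python3 -m creep '0 0 0 0 0 0.03 3;0 0 0 0 0 0.06 3;0 0 0 0 0 0.09 3;0 0 0 0 0 0.12 3;0 0 0 0 0 0.12 3'
```

```text
time_s: 10.6
position: [0.6155, -0.1589, 0.417]
tool_rot: [[-0.997, 0.083, -0.001], [0.083, 0.997, 0.0], [0.001, 0.0, -1.0]]
ft_force: [1.8, -0.7, 0.4]
grip_width: 0.0075
gripper_force: 68.8
```

```bash
python3 -m creep '0 0 0 0 0 0.03 3;0 0 0 0 0 0.06 3;0 0 0 0 0 0.06 3'
```

```text
time_s: 10.9
position: [0.6153, -0.1588, 0.4166]
tool_rot: [[-0.997, 0.083, 0.001], [0.083, 0.997, -0.001], [-0.001, -0.001, -1.0]]
ft_force: [0.6, 1.0, 8.0]
grip_width: 0.0079
gripper_force: 70.2
```

```bash
python3 -m creep '0 0 0 0 0 0.03 3;0 0 0 0 0 0.06 3;0 0 0 0 0 0.06 3'
python3 - <<'E'
from h import *
p=get_image("scene");c=proj(p,[.615,-.159,.24]).astype(int)
cv2.imwrite("pics/s4c.png",cv2.resize(p["image"][c[1]-50:c[1]+40,c[0]-60:c[0]+60],None,fx=6,fy=6,interpolation=cv2.INTER_CUBIC))
for d in(.229,.255):print((proj(p,[.6152,-.159,d])-c+[60,50])*6)
s=env.observe();print(s["position"],s["ft_force"],s["wrist_torque"])
E
```

```text
time_s: 11.2
position: [0.6151, -0.1587, 0.4165]
tool_rot: [[-0.997, 0.083, 0.003], [0.083, 0.997, -0.002], [-0.004, -0.001, -1.0]]
ft_force: [-2.5, 1.0, 15.7]
grip_width: 0.008
gripper_force: 71.3
[369.68186288 325.58474973]
[353.58962253 274.04569936]
[ 0.61511309 -0.15864369  0.41649323] [-1.91819225  2.22942603 16.15709216] [0.33966827 0.30764056 0.00505371]
```

View pics/s4c.png

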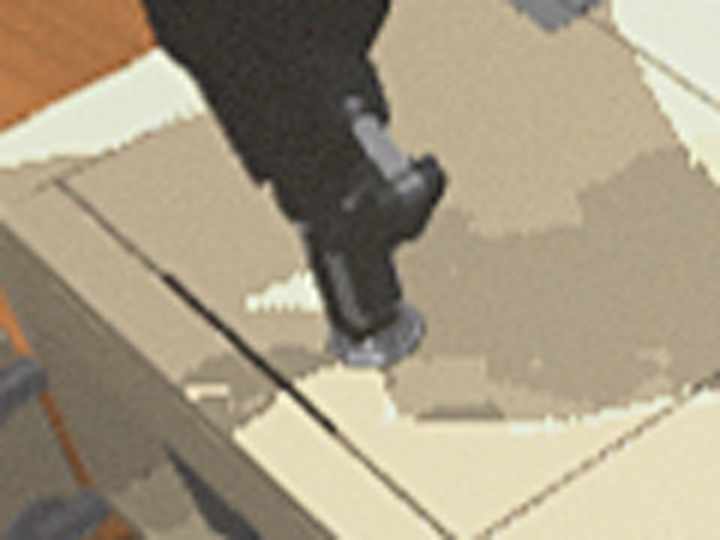

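The key stopped at exactly the parked seating height (0.4165): the force rose from 8 to 16 N with no travel, and the neck meets the rosette (crop 375,340). It is home. I'll ease the push slightly and begin the turn.

```bash
python3 -c "
from h import *;print(env.observe()['q'])"; python3 -m creep '0 0 0.5 0 0 -0.04 3;0 0 1 0 0 -0.04 3;0 0 1.5 0 0 -0.04 3;0 0 2 0 0 -0.04 3;0 0 2.5 0 0 -0.04 3;0 0 3 0 0 -0.04 3;0 0 3.5 0 0 -0.04 3;0 0 4 0 0 -0.04 3;0 0 4 0 0 -0.04 3'; python3 -c "
from h import *;s=env.observe();print(s['q'],s['ft_force'],s['wrist_torque'])"
```

```text
[-2.51210223e+01  3.02427432e+01  5.82128101e+01 -2.10950489e-03
  9.13306454e+01 -1.10370548e+02]
time_s: 12.15
position: [0.6153, -0.159, 0.4166]
tool_rot: [[-0.8, 0.6, 0.002], [0.6, 0.8, -0.002], [-0.003, -0.0, -1.0]]
ft_force: [-0.1, -0.7, 9.4]
grip_width: 0.0077
gripper_force: 70.3
[-2.51409519e+01  3.02776351e+01  5.81289006e+01 -3.50017561e-02
  9.14314003e+01 -7.82606493e+01] [-0.12260731 -0.70692724  9.43203915] [-0.10909446  0.00486718  0.06438076]
```

```bash
python3 -m creep '0 0 0.6 0 0 0 3;0 0 1.2 0 0 0 3;0 0 1.8 0 0 0 3;0 0 2.4 0 0 0 3;0 0 3.0 0 0 0 3;0 0 3.6 0 0 0 3;0 0 4.2 0 0 0 3;0 0 4.8 0 0 0 3;0 0 5.4 0 0 0 3;0 0 6 0 0 0 3;0 0 6.6 0 0 0 3;0 0 6.6 0 0 0 3'; python3 -c "
from h import *;s=env.observe();print(s['q'],s['ft_force'],s['wrist_torque'])"
```

```text
time_s: 13.35
position: [0.615, -0.1593, 0.4166]
tool_rot: [[-0.005, 1.0, 0.001], [1.0, 0.005, -0.002], [-0.002, 0.001, -1.0]]
ft_force: [-2.9, -2.0, 9.9]
grip_width: 0.0077
gripper_force: 70.4
[-25.16811099  30.26827206  58.15601682  -0.1055209   91.4893564
 -25.44255295] [-2.88911226 -2.03759164  9.87678226] [-0.35965798  0.61871134  0.08115911]
```

```bash
python3 -m creep '0 0 0.4 0 0 0 3;0 0 0.8 0 0 0 3;0 0 1.2 0 0 0 3;0 0 1.2 0 0 0 3'; python3 -c "
from h import *;s=env.observe();print(s['q'][5],s['wrist_torque'])"; python3 -m creep '0 0 0.2 0 0 0 3;0 0 0.4 0 0 0 3;0 0 0.4 0 0 0 3'; python3 -c "
from h import *;s=env.observe();print(s['q'][5],s['ft_force'],s['wrist_torque'])"
```

```text
time_s: 13.75
position: [0.6149, -0.1593, 0.4165]
tool_rot: [[0.161, 0.987, 0.0], [0.987, -0.161, -0.002], [-0.002, 0.001, -1.0]]
ft_force: [-4.3, -2.7, 10.5]
grip_width: 0.0081
gripper_force: 70.5
-15.888435399378334 [-0.38895546  0.72651184  0.08303473]
time_s: 14.05
position: [0.6149, -0.1593, 0.4166]
tool_rot: [[0.215, 0.977, 0.0], [0.977, -0.215, -0.002], [-0.002, 0.001, -1.0]]
ft_force: [-3.7, -3.3, 10.7]
grip_width: 0.008
gripper_force: 70.5
-12.735916382205321 [-3.73999427 -3.34618509 10.66479264] [-0.40191482  0.80609119  0.07742441]
```

```bash
python3 -m creep '0 0 0.2 -0.01 -0.01 0 3;0 0 0.4 -0.02 -0.02 0 3;0 0 0.4 -0.02 -0.02 0 3'; python3 -c "
from h import *;s=env.observe();print(s['q'][5],s['wrist_torque'])"; python3 -m creep '0 0 0.2 0 0 0 3;0 0 0.4 0 0 0 3;0 0 0.4 0 0 0 3'; python3 -c "
from h import *;s=env.observe();print(s['q'][5],s['ft_force'],s['wrist_torque'])"
```

```text
time_s: 14.35
position: [0.6144, -0.1595, 0.4166]
tool_rot: [[0.269, 0.963, 0.002], [0.963, -0.269, -0.002], [-0.001, 0.002, -1.0]]
ft_force: [-1.5, -1.4, 9.3]
grip_width: 0.0078
gripper_force: 70.4
-9.602813092780073 [-0.09743253  0.21974938  0.13238951]
time_s: 14.65
position: [0.6144, -0.1595, 0.4166]
tool_rot: [[0.322, 0.947, 0.001], [0.947, -0.322, -0.002], [-0.001, 0.002, -1.0]]
ft_force: [-1.8, -1.2, 10.1]
grip_width: 0.0078
gripper_force: 70.4
-6.413838626299905 [-1.78448737 -1.16852304 10.06432033] [-0.1076819   0.2869661   0.21984667]
```

```bash
python3 -m creep '0 0 0.2 0 0 0 3;0 0 0.2 0 0 0 3;0 0 0.2 0 0 0 3;0 0 0.2 0 0 0 3;0 0 0.2 0 0 0 3'
python3 - <<'E'
from h import *
s=env.observe();print(s['q'][5],s['ft_force'],s['wrist_torque'])
p=get_image("scene");c=proj(p,[.615,-.159,.24]).astype(int)
cv2.imwrite("pics/s5c.png",cv2.resize(p["image"][c[1]-50:c[1]+40,c[0]-60:c[0]+60],None,fx=6,fy=6,interpolation=cv2.INTER_CUBIC))
E
```

```text
time_s: 15.15
position: [0.6145, -0.1593, 0.4166]
tool_rot: [[0.348, 0.938, 0.001], [0.938, -0.348, -0.001], [-0.001, 0.002, -1.0]]
ft_force: [-2.7, 0.3, 10.5]
grip_width: 0.008
gripper_force: 70.4
-4.850606338625799 [-2.65863335  0.32688026 10.54012904] [0.11464416 0.24788925 0.10673153]
```

View pics/s5c.png

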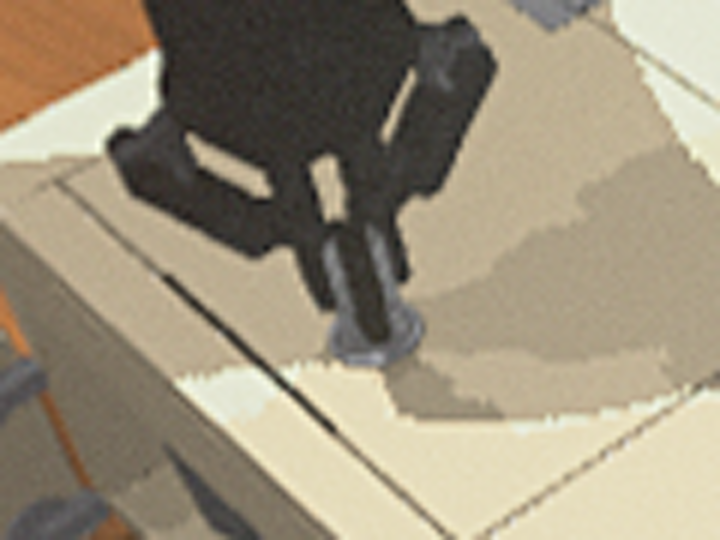

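```bash
for i in 1 2; do python3 -m creep '0 0 0 0 0 0 3;0 0 0 0 0 0 3' >/dev/null; python3 -c "
from h import *
for i in range(4):
    get_image('scene');s=env.observe();print(s['ft_force'].round(2),s['wrist_torque'].round(3))"; done; python3 -m creep '0 0 0.2 0 0 0 3;0 0 0.4 0 0 0 3;0 0 0.4 0 0 0 3'; python3 -c "
from h import *
for i in range(4):
    get_image('scene');s=env.observe();print(s['q'][5],s['ft_force'].round(2),s['wrist_torque'].round(3))"
```

```text
[-1.63 -0.71 10.7 ] [0.069 0.247 0.17 ]
[-0.9  -0.62 10.71] [0.08  0.248 0.193]
[-2.03  0.44 10.26] [0.131 0.255 0.182]
[-1.28  0.31 10.58] [0.103 0.249 0.111]
[-0.79  0.1  10.12] [0.054 0.263 0.148]
[-2.29  1.47 10.41] [0.071 0.272 0.157]
[-0.97  0.93 10.83] [0.127 0.28  0.188]
[-1.39  0.15 10.66] [0.076 0.293 0.169]
time_s: 16.3
position: [0.6145, -0.1593, 0.4166]
tool_rot: [[0.4, 0.917, 0.001], [0.917, -0.4, -0.001], [-0.0, 0.002, -1.0]]
ft_force: [-1.7, -0.1, 9.0]
grip_width: 0.0078
gripper_force: 70.4
-1.6500209557096737 [-1.52  0.24 10.87] [0.103 0.29  0.25 ]
-1.6567196479397728 [-1.4  -0.77  9.88] [0.067 0.327 0.2  ]
-1.6592463499013703 [-1.42  0.74 10.58] [0.157 0.319 0.256]
-1.6598401567337864 [-2.43  1.1  10.61] [0.035 0.262 0.256]
```

```bash
python3 -c "
from rig import job;print(job.close_job())"
```

```text
the job is handed in; nothing more can be done
None
```

I moved the key to the empty lock, seated it fully with about 16 N and turned it clockwise to its stop; the arm still grips it and holds it there, the bell, elephant and remote were not touched, and the job is handed in at about 17 s.

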